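# Charge the denture injection barrel and hang its nozzle head

### The arm

A 6-joint arm with a two-finger parallel gripper is mounted at the origin on a cart in front of the work surface, level with it; the furniture and walls round the work are solid. World frame = base frame: x ahead of the robot, y to its left, z up, the work surface at z = 0. Lengths are in m, angles in rad, forces in N, time in s.
With the tool pointing down it reaches from about 0.375 to 0.975 m from the base axis. Payload 3.8 kg.
Tool frame: the origin (TCP) lies on the centre line of the jaws, within the pads' length; the fingertips stand 17 mm ahead of it and the grasp point (between the pads) lies 2 mm behind it (bot.tip_extent is the distance from the TCP to the fingertips, in m); z points along the fingers, y is the line along which they close (so a half turn about z gives the same grasp; the last joint's range is limited). The gripper opens to 85 mm and grips with 20 to 120 N. Pads are 22 mm wide; open, the fingers measure 114 mm over their backs; the gripper's body (76 mm by 85 mm) begins 54 mm behind the grasp point. The pads swing forward as they close: fully open they stand 13 mm farther back than shut.
Start: joints at [-0.037, 0.264, 1.604, -0, 1.274, -0.037], TCP at [0.675, -0, 0.248] pointing down, gripper open.
Joint ranges: [-2.63, 2.63], [-0.94, 2.18], [0.31, 2.57], [-1.31, 4.45], [0, 2.66], [-2.55, 2.55]. Speed limits (rad/s): [2.57, 2.57, 3.14, 3.14, 3.14, 3.14].

### API

Orientations are given as a rotation vector (axis times angle).
In Python, from workcell import readout, read_camera, finish_job, bot gives the robot as it stands.
- The arm moves only by the tool jog_arm, never from a script. Its argument "deltas" is one flat list of numbers, 7 for each row, row after row: the shift along the tool's x, y, z in m, then the turn, a rotation vector about the tool's x, y, z in degrees, then the gripper command: -1 is shut, 1 is fully open, values between are in proportion. A call has 1 to 8 rows; each row is the pose to reach, as a shift and turn from the pose commanded when the call began, along the tool's axes at that moment; what a row does not reach only later rows make up. A row lasts 1/10 s, in which the tool goes at most 50 mm and 8.59 degrees, less where a joint would pass 70% of its speed; a pose out of reach is approached as far as the arm can. A call with a gripper value outside its range is refused whole. The fingers move at their own pace and stop on an object; "squeeze" is the grip in N (left out, the last holds). Time passes only in rows, so rows that repeat a pose let the fingers close. It gives the time, the measured TCP pose, the force, the opening and the grip force at its end, in the units of the state.
- readout.read_state(): the state, without advancing time (a new reading comes with each control period).
- read_camera(name): name is "scene" or "side" or "wrist"; returns a dict with "color" (420x560x3 uint8, blue, green, red), "fx", "fy", "cx", "cy" (pixels), "dist" ([k1, k2, p1, p2, k3] as OpenCV has them; the pictures are not rectified), "origin" and "attitude" of the camera in the world. Camera axes: x right, y down, z forward; pixel columns grow to the right and rows downward; lengths in m; the calibration is good to about 2 mm. A picture is of the moment at which its call begins. There is no depth.
- finish_job(): hands the job in; it is judged then, once.
The state is a dict: "time": time; "q": joint angles; "joint_vel": joint speeds; "joint_torque": joint torques, N m; "tool_pos": TCP position; "tcp_rot": TCP orientation; "wrist_force": force on the tool from outside, world axes, zero at the start; "torque": the same for the moment, N m; "width": opening from 0.0 (shut) to 1.0 (fully open); "grip_force": force on a finger pad.
Only numpy, scipy, OpenCV 4.12 (cv2) and the standard library are available. Lean on these libraries where they do the work, as an engineer would, in place of code of your own. Each camera call takes 0.05 s, during which the arm holds its last target. There are 200 camera calls.

### The job

Charge the injection unit: feed both cartridges one behind the other into its barrel and push them, driving the barrel's floating piston back ahead of them, fully home, so that the last one ends flush with the mouth. Then close the barrel with the nozzle head: put its keyholes over the two screw heads and lower it until it hangs home on the screws, and let go. Leave the other things on the bench where they are.

Things in the scene. Friction and masses are not known exactly. Their poses are not given: they have to be found in the camera images.
- injection_unit: fixed denture injection unit: white heater housing (170x104 mm, 50 high) under a level steel barrel (44 mm outside, 51 over its two brass heater bands; terminals reach 34 mm above the axis). Origin on the worktop straight below the mouth; +x level INTO the barrel, away from the robot, +z up. Barrel axis 85 mm above the worktop
- barrel_mouth (a point): centre of the barrel's open mouth, in the plane of the flange's front face; axes as injection_unit (+x into the barrel). Bore 30 mm, mouth bevelled out to 39 mm over its first 4 mm. Flange 11 mm thick: disc of 52 mm with an ear each side, 124 mm over the ears, ears from 16 mm below to 22 mm above the axis. In front of the flange only the two screws stand out
- piston_home (a point): point on the barrel's axis 145 mm behind the mouth: where the face of the floating piston stands when home, against a hard stop. The piston (in the bore, its position not measured) may have been left with its face anywhere from 30 to 130 mm behind the mouth; its seal drags with about 5 N when pushed and it does not spring back
- screw_left (a point): shoulder screw on the left ear (the robot's left, +y of the unit), 44 mm from the barrel's axis and 7 mm above it; this point is on its axis in the flange's front face. Neck 7 mm thick and 8 mm long, standing out toward the robot, then a head 11.5 mm across, 3.5 mm thick, front edge bevelled
- screw_right (a point): the same shoulder screw on the right ear (-y of the unit)
- cartridge_a: full aluminium cartridge: plain cylinder 27 mm across, 72 mm long, both ends alike with a 3 mm bevel, about 80 g, lying level on a rail of the cradle. Origin at its middle, x along its axis; it may roll about it
- cartridge_b: second, identical cartridge, on the cradle's other rail. The two end to end are 144 mm long, so that the last one's end is about flush with the flange (1 mm inside) when the piston is home
- cartridge_cradle: fixed cradle, grey base 100 (x) x 135 (y) x 6 mm, origin at the centre of its underside; two narrow black V-topped rails along its x at y = -40 and +40 mm, each 62 mm long, 18 wide, at most 26 high. The cartridges' axes lie 36 mm above the worktop along the cradle's x and overhang the rails' sides, so they can be pinched from above anywhere along their length
- nozzle_head: nozzle head, loose, about 0.28 kg, standing on its flat lower edge: aluminium cross-bar 124 (y) x 6 (x) x 44 mm (z) with a nozzle block and a brass tip (ends 66 mm in front of the rear face) before its middle. Origin: middle of the bar's flat rear face, 22 mm above its lower edge; +x from the nozzle to the rear face, +z up. Hung home, its origin is at the barrel's mouth and its axes match the unit's
- nozzle_grip (a point): middle of the nozzle head's block, 28 mm in front of the bar's rear face, at the origin's height; the block is 26 mm wide (y), 44 high (z) and 44 long (x), flat-sided, made to be held across its width from above
- keyhole_left (a point): centre of the round hole of the bar's left keyhole (+y), in the rear face, 44 mm from the middle and 7 mm below the origin's height. Hole 17 mm across, running up into a slot 10 mm wide whose rounded upper end is 17.5 mm above this point. With the holes centred on the screw heads the head is 14 mm above its hung position
- keyhole_right (a point): the same for the bar's right keyhole (-y)
- kraft_carton: bystander: brown folding carton, 130x86x42 mm; origin at the centre of its underside
- dropper_bottle: bystander: small amber dropper bottle, 33x34x102 mm; origin at the centre of its underside
- tweezers: bystander: steel tweezers lying flat, 124x13x8 mm; origin at the centre of its underside
- handpiece: bystander: black rotary handpiece lying, 150x20x23 mm; origin at the centre of its underside
- small_box: bystander: small brown carton, 50x55x58 mm; origin at the centre of its underside
Mind the look-alikes: they are no part of the job. Leave any blue or pink look-alike of the nozzle_head alone.

How it is judged:
By the outcome, as a careful person would: the job done as asked, in the order asked, and still so for the second after the job is handed in, with the robot touching nothing.
It also fails if it takes over 72 s, if anything falls off the work surface, if the arm or the gripper's body presses on something with over 40 N, if the wrist force passes 120 N, or if a joint passes its speed limit or range.

## Working session

There is one attempt and no reset: what is moved stays moved. The work goes in short steps, Python scripts to look and compute and a tool call to move; the robot and the scene stay as the last step left them, time stands still between calls to the robot, and variables do not carry over. Pictures are saved under pics/ and viewed, at most 10 in all, crops included, and the job is handed in when it is done.

Besides the shell and the picture viewer there is one more tool, called after ">>>" as name(argument=value, ...) on one line, values as JSON. jog_arm: Moves the arm, as the interface text tells. Its arguments: {"type":"object","properties":{"deltas":{"type":"array"},"squeeze":{"type":"number"}},"required":["deltas"]}

```bash
mkdir -p pics; ls; python3 - <<'E'
from workcell import readout, read_camera, bot
import cv2,numpy as np
for n in ("scene","side","wrist"):
    c=read_camera(n); cv2.imwrite(f"pics/{n}0.png",c["color"])
    print(n,{k:np.round(np.array(v),4).tolist() for k,v in c.items() if k!="color"})
print(readout.read_state())
E
```

```text
pics
scene {'fx': 461.4249, 'fy': 461.4249, 'cx': 286.9489, 'cy': 212.85, 'dist': [-0.0943, 0.0, 0.0, 0.0, 0.0], 'origin': [-0.385, 0.7462, 0.8206], 'attitude': [-1.1017, 2.1704, -1.1909]}
side {'fx': 511.1785, 'fy': 511.1785, 'cx': 278.9813, 'cy': 205.6791, 'dist': [0.0234, 0.0, 0.0, 0.0, 0.0], 'origin': [0.656, -1.333, 0.6853], 'attitude': [-1.9721, -0.0746, 0.0649]}
wrist {'fx': 292.9514, 'fy': 292.9514, 'cx': 274.5353, 'cy': 209.1727, 'dist': [-0.0107, 0.0, 0.0, 0.0, 0.0], 'origin': [0.6743, 0.0673, 0.3738], 'attitude': [2.873, 0.0007, -0.0027]}
{'time': 0.15, 'q': array([-3.69221160e-02,  2.64589761e-01,  1.60510294e+00, -2.58731825e-05,
        1.27372823e+00, -3.68840893e-02]), 'joint_vel': array([ 0.00186046, -0.00238861, -0.00398338,  0.00020139, -0.00036879,
       -0.00156453]), 'joint_torque': array([-4.44535381e-04, -5.15905774e+01, -3.67958951e+01, -2.06692371e-04,
        8.09489022e-03,  2.50629785e-05]), 'tool_pos': array([ 6.74433322e-01, -4.03219121e-06,  2.47218482e-01]), 'tcp_rot': array([-2.22053947e+00, -2.22047190e+00,  1.98202895e-03]), 'wrist_force': array([-0.04505189, -0.29670705, -0.36975783]), 'torque': array([ 0.0712182 , -0.01296534, -0.00451338]), 'grip_force': 0.0, 'width': 1.0007153466620549}
```

View pics/scene0.png

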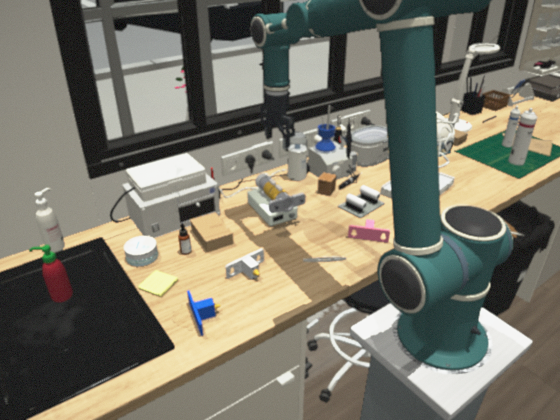

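View pics/side0.png

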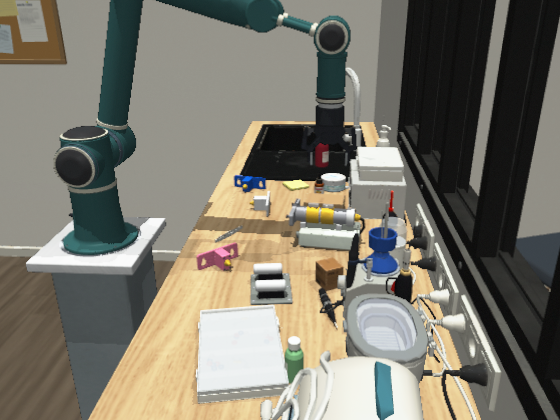

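View pics/wrist0.png

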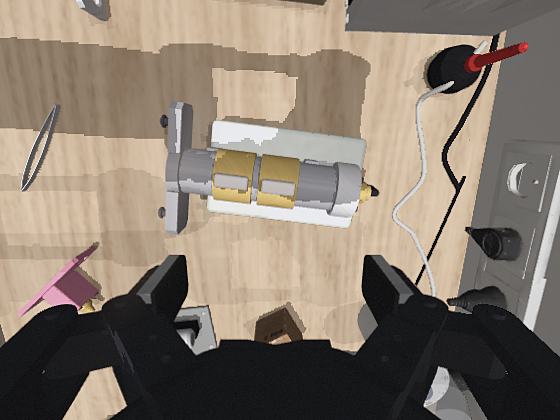

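Scene view: the silver nozzle head is at (245,265). Its look-alikes are blue at (203,310) and pink at (370,233), so I choose the silver one. The cradle with two white-ish cartridges is at (362,200). The unit is at (275,205), and in the wrist view its flange is at (180,168) with screws near (164,120) and (162,212).

```bash
cat > h.py <<'E'
import cv2,numpy as np
from scipy.spatial.transform import Rotation as R
from workcell import readout, read_camera, bot
def cam(n,f=None):
    c=read_camera(n)
    if f: cv2.imwrite("pics/"+f,c["color"])
    return c
def K(c): return np.array([[c["fx"],0,c["cx"]],[0,c["fy"],c["cy"]],[0,0,1.]])
def rot(c):
    a=np.array(c["attitude"]); return R.from_rotvec(a) if a.size==3 else R.from_matrix(a)
def onz(c,p,z):
    p=np.array(p,float).reshape(-1,1,2)
    u=cv2.undistortPoints(p,K(c),np.array(c["dist"]))[:,0]
    d=rot(c).apply(np.c_[u,np.ones(len(u))]); o=np.array(c["origin"])
    t=(z-o[2])/d[:,2]; return o+d*t[:,None]
def proj(c,P):
    r=rot(c).inv(); o=np.array(c["origin"])
    return cv2.projectPoints(np.atleast_2d(P).astype(float),r.as_rotvec(),r.apply(-o),K(c),np.array(c["dist"]))[0][:,0]
def crop(c,x0,y0,x1,y1,s,f):
    cv2.imwrite("pics/"+f,cv2.resize(c["color"][y0:y1,x0:x1],None,fx=s,fy=s,interpolation=cv2.INTER_CUBIC))
E
python3 - <<'E'
from h import *
s=cam("scene");d=cam("side");w=cam("wrist")
print("scene noz,blue,pink,cartA,B",onz(s,[(245,265),(203,310),(370,233)],.022).round(3).tolist(),onz(s,[(352,205),(370,195)],.036).round(3).tolist())
print("side noz, carts",onz(d,[(262,201)],.022).round(3).tolist(),onz(d,[(268,269),(270,286)],.036).round(3).tolist())
print("screws",onz(w,[(164,120),(162,212)],.092).round(3).tolist())
a=cv2.resize(w["color"][90:245,145:395],None,fx=3,fy=3,interpolation=cv2.INTER_CUBIC)
b=cv2.resize(s["color"][240:285,210:285],None,fx=6,fy=6,interpolation=cv2.INTER_CUBIC)[:135*2]
cv2.imwrite("pics/unit.png",a); 
crop(s,215,235,285,295,8,"noz.png")
E
```

```text
scene noz,blue,pink,cartA,B [[0.47, 0.253, 0.022], [0.383, 0.428, 0.022], [0.378, -0.132, 0.022]] [[0.513, -0.182, 0.036], [0.524, -0.276, 0.036]]
side noz, carts [[0.459, 0.258, 0.022]] [[0.529, -0.219, 0.036], [0.541, -0.298, 0.036]]
screws [[0.572, 0.075, 0.092], [0.561, -0.013, 0.092]]
```

View pics/noz.png

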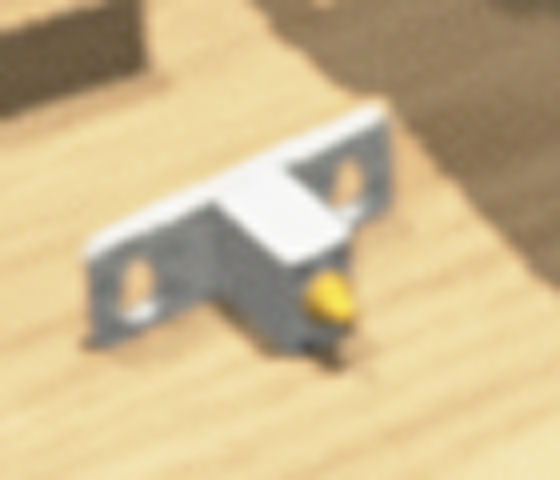

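View pics/unit.png

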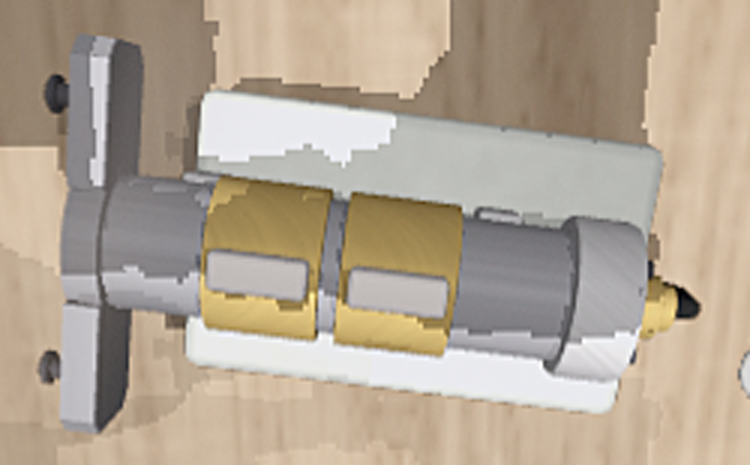

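>>> jog_arm(deltas=[-0.25, -0.06, 0, 0, 0, -68, 1, -0.25, -0.06, 0, 0, 0, -68, 1, -0.25, -0.06, 0, 0, 0, -68, 1, -0.25, -0.06, 0, 0, 0, -68, 1, -0.25, -0.06, 0, 0, 0, -68, 1, -0.25, -0.06, 0, 0, 0, -68, 1, -0.25, -0.06, 0, 0, 0, -68, 1, -0.25, -0.06, 0, 0, 0, -68, 1])

```text
time: 1.1
tool_pos: [0.6145, -0.2512, 0.2481]
tcp_rot: [-0.6, -3.084, -0.0]
wrist_force: [0.2, 0.6, -0.8]
width: 0.998
grip_force: 0.0
```

>>> jog_arm(deltas=[0, 0, 0, 0, 0, -20, 1, 0, 0, 0, 0, 0, -20, 1, 0, 0, 0, 0, 0, -20, 1, 0, 0, 0, 0, 0, -20, 1])

```text
time: 1.5
tool_pos: [0.6149, -0.25, 0.2482]
tcp_rot: [-0.062, -3.141, -0.0]
wrist_force: [-0.2, 0.1, -0.1]
width: 1.001
grip_force: 0.0
```

```bash
python3 - <<'E'
from h import *
s=cam("scene")
print("bar ends",onz(s,[(226,265.6),(262.5,248.5)],.044).round(3).tolist())
w=cam("wrist","cr.png"); print(readout.read_state()); np.save("cr.npy",w,allow_pickle=True)
E
```

```text
bar ends [[0.474, 0.309, 0.044], [0.48, 0.189, 0.044]]
{'time': 1.6, 'q': array([-4.23621145e-01,  2.43099392e-01,  1.62982365e+00,  2.64191698e-06,
        1.26878721e+00, -1.95351416e+00]), 'joint_vel': array([ 0.00323025,  0.00043234,  0.00106317,  0.00054762,  0.0002121 ,
       -0.00245573]), 'joint_torque': array([-2.02820665e-02, -5.03095758e+01, -3.67123568e+01, -1.36110550e-03,
        1.12373982e-03, -2.91240244e-02]), 'tool_pos': array([ 0.61494407, -0.24997703,  0.24823534]), 'tcp_rot': array([-6.42453298e-02, -3.14082848e+00, -7.61147014e-05]), 'wrist_force': array([-0.74738229,  0.69448807, -0.58160163]), 'torque': array([ 0.01499617, -0.02144585, -0.05186958]), 'grip_force': 0.0, 'width': 1.0016681469743443}
```

View pics/cr.png

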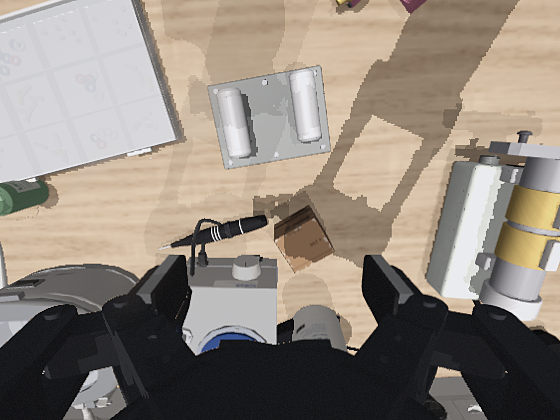

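The wrist view shows the cradle at (268,117). The left cartridge (-y) runs from (229,88) to (243,157) and the right one (+y) from (299,70) to (314,141). The dark handpiece at (220,235) and the small box at (303,238) are bystanders.

```bash
python3 - <<'E'
from h import *
w=np.load("cr.npy",allow_pickle=True).item()
c=onz(w,[(208,85),(321,66),(330,150),(227,168)],.006); ctr=c.mean(0)
v=(c[2]+c[3]-c[0]-c[1]); print("ctr",ctr.round(4),"yaw",np.degrees(np.arctan2(v[1],v[0])), np.linalg.norm(v)/2, np.linalg.norm(c[1]-c[0]))
e=onz(w,[(229,88),(243,157),(299,70),(314,141)],.04)
for i in (0,2):
    d=e[i+1]-e[i]; print(e[i:i+2].mean(0).round(4),np.linalg.norm(d),np.degrees(np.arctan2(d[1],d[0])))
E
```

```text
ctr [ 0.5361 -0.2504  0.006 ] yaw 7.467499254576235 0.09775685660710268 0.13319991581659396
[ 0.5405 -0.2889  0.04  ] 0.07398917563539273 7.714026563385534
[ 0.526  -0.2113  0.04  ] 0.0751282070305562 11.782425715198311
```

>>> jog_arm(deltas=[0.05, 0.02, 0.03, 0, 0, -6, 1, 0.1, 0.03, 0.06, 0, 0, -11.8, 1, 0.113, 0.03, 0.1, 0, 0, -11.8, 1, 0.113, 0.03, 0.14, 0, 0, -11.8, 1, 0.113, 0.03, 0.18, 0, 0, -11.8, 1, 0.113, 0.03, 0.205, 0, 0, -11.8, 1, 0.113, 0.03, 0.214, 0, 0, -11.8, 1, 0.113, 0.03, 0.214, 0, 0, -11.8, 1], squeeze=60)

```text
time: 2.4
tool_pos: [0.5024, -0.2151, 0.0331]
tcp_rot: [0.26, -3.128, -0.002]
wrist_force: [-0.3, 0.5, 0.2]
width: 1.002
grip_force: 0.0
```

>>> jog_arm(deltas=[0, 0, 0, 0, 0, 0, -1, 0, 0, 0, 0, 0, 0, -1, 0, 0, 0, 0, 0, 0, -1, 0, 0, 0, 0, 0, 0, -1, 0, 0, 0, 0, 0, 0, -1, 0, 0, 0, 0, 0, 0, -1])

```text
time: 3.0
tool_pos: [0.504, -0.2159, 0.0358]
tcp_rot: [-0.261, 3.129, -0.001]
wrist_force: [-1.7, 0.7, 5.7]
width: 0.292
grip_force: 58.4
```

>>> jog_arm(deltas=[0, 0, -0.05, 0, 0, 0, -1, -0.005, 0.01, -0.095, 0, 0, 0, -1, -0.03, 0.045, -0.12, 0, 0, 4, -1, -0.055, 0.085, -0.14, 0, 0, 8, -1, -0.08, 0.12, -0.16, 0, 0, 12, -1, -0.105, 0.155, -0.18, 0, 0, 16.6, -1, -0.13, 0.19, -0.2, 0, 0, 16.6, -1, -0.155, 0.224, -0.215, 0, 0, 16.6, -1])

```text
time: 3.8
tool_pos: [0.6198, 0.0328, 0.2512]
tcp_rot: [0.193, 3.134, 0.0]
wrist_force: [1.3, -1.6, -1.1]
width: 0.295
grip_force: 59.2
```

>>> jog_arm(deltas=[0, 0, 0, 0, 0, 0, -1, 0, 0, 0, 0, 0, 0, -1])

```text
time: 4.0
tool_pos: [0.6192, 0.0319, 0.2496]
tcp_rot: [0.19, 3.135, -0.001]
wrist_force: [-0.4, -1.0, -1.3]
width: 0.293
grip_force: 59.2
```

```bash
python3 - <<'E'
from h import *
w=cam("wrist"); np.save("m.npy",w,allow_pickle=True); st=readout.read_state();print(st["tool_pos"],st["tcp_rot"],st["width"])
m=np.array([.576,.030,.092]);print(proj(w,m))
crop(w,150,60,420,262,2.9,"m.png")
E
```

```text
[0.61837252 0.03094874 0.24873235] [-1.92127772e-01 -3.13445896e+00  1.08620309e-03] 0.29431135244706796
[[267.02899247 155.27048747]]
```

View pics/m.png

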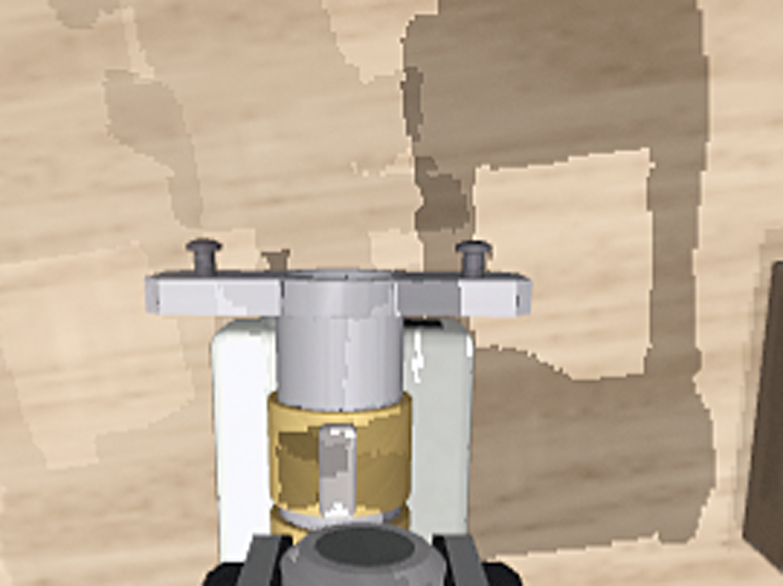

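```bash
python3 - <<'E'
from h import *
w=np.load("m.npy",allow_pickle=True).item()
f=lambda L,z: onz(w,[(150+(x+.5)/2.9-.5,60+(y+.5)/2.9-.5) for x,y in L],z)
s=f([(204,244),(474,245)],.092); e=f([(147,276),(529,272)],.107); b=f([(278,370),(403,370)],.085)
for n,a in(("scr",s),("ear",e)):
    d=a[1]-a[0]; print(n,a.round(4).tolist(),a.mean(0).round(4),np.linalg.norm(d),np.degrees(np.arctan2(-d[0],d[1])))
print("barrel",b.mean(0).round(4),np.linalg.norm(b[0]-b[1]))
c=f([(283,560),(447,560)],.25);print("cart rear",c.mean(0).round(4),np.linalg.norm(c[0]-c[1]), f([(365,527)],.265).round(4))
E
```

```text
scr [[0.5599, -0.0129, 0.092], [0.5709, 0.0748, 0.092]] [0.5654 0.0309 0.092 ] 0.0883933037922437 -7.133126540355657
ear [[0.567, -0.0295, 0.107], [0.5802, 0.0893, 0.107]] [0.5736 0.0299 0.107 ] 0.11957728410634677 -6.333176572904738
barrel [0.6083 0.0257 0.085 ] 0.04358225731291717
cart rear [0.6077 0.0338 0.25  ] 0.02640418686904745 [[0.5961 0.0352 0.265 ]]
```

>>> jog_arm(deltas=[0.05, -0.004, 0.01, 0, 0, 0, -1, 0.09, -0.008, 0.03, 0, 0, 0, -1, 0.108, -0.008, 0.07, 0, 0, 0, -1, 0.108, -0.008, 0.12, 0, 0, 0, -1, 0.108, -0.008, 0.155, 0, 0, 0, -1, 0.108, -0.008, 0.164, 0, 0, 0, -1, 0.108, -0.008, 0.164, 0, 0, 0, -1])

```text
time: 4.75
tool_pos: [0.5086, 0.0353, 0.0834]
tcp_rot: [-0.196, -3.13, 0.001]
wrist_force: [-0.3, 1.3, -0.6]
width: 0.291
grip_force: 59.3
```

```bash
python3 - <<'E'
from h import *
st=readout.read_state();print(st["tool_pos"],st["tcp_rot"],st["wrist_force"])
s=cam("scene");d=cam("side")
p=[.5745,.0298,.085]; print(proj(s,p),proj(d,p))
a=cv2.resize(s["color"][165:235,225:325],(400,280),interpolation=cv2.INTER_CUBIC)
x,y=proj(d,p)[0].astype(int);b=cv2.resize(d["color"][y-45:y+25,x-50:x+50],(400,280),interpolation=cv2.INTER_CUBIC)
cv2.imwrite("pics/pre.png",np.hstack([a,b])); print(x,y)
E
```

```text
[0.50857393 0.03529011 0.08337975] [-1.95693152e-01 -3.13043818e+00  9.30975714e-04] [-0.28295956  1.30886674 -0.55830752]
[[288.27074564 204.05232491]] [[292.07733088 211.8183335 ]]
292 211
```

View pics/pre.png

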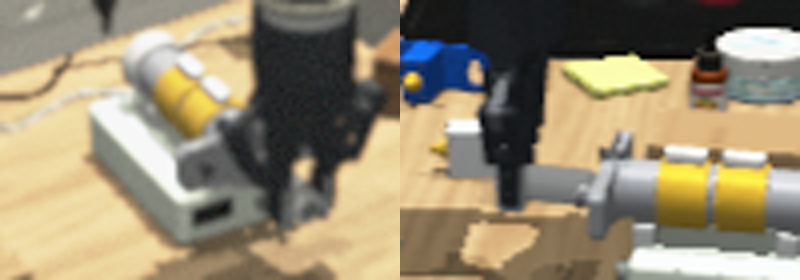

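>>> jog_arm(deltas=[-0.008, 0, 0, 0, 0, 0, -1, -0.013, 0, 0, 0, 0, 0, -1, -0.018, 0, 0, 0, 0, 0, -1, -0.023, 0, 0, 0, 0, 0, -1, -0.028, 0, 0, 0, 0, 0, -1, -0.028, 0, 0, 0, 0, 0, -1])

```text
time: 5.45
tool_pos: [0.5405, 0.0332, 0.0859]
tcp_rot: [0.193, 3.133, 0.001]
wrist_force: [1.8, 3.9, -1.9]
width: 0.291
grip_force: 58.6
```

>>> jog_arm(deltas=[-0.005, 0.0005, 0, 0, 0, 0, -1, -0.01, 0.001, 0, 0, 0, 0, -1, -0.015, 0.001, 0, 0, 0, 0, -1, -0.02, 0.001, 0, 0, 0, 0, -1, -0.02, 0.001, 0, 0, 0, 0, -1])

```text
time: 5.95
tool_pos: [0.5598, 0.0311, 0.0856]
tcp_rot: [0.194, 3.134, -0.0]
wrist_force: [0.1, 0.3, -1.2]
width: 0.292
grip_force: 59.3
```

>>> jog_arm(deltas=[0, 0, 0, 0, 0, 0, -0.2, 0, 0, 0, 0, 0, 0, -0.15, 0, 0, 0, 0, 0, 0, -0.15, 0, 0, 0, 0, 0, 0, -0.15])

```text
time: 6.35
tool_pos: [0.5585, 0.0314, 0.0854]
tcp_rot: [0.194, 3.136, -0.0]
wrist_force: [0.5, -0.7, 0.7]
width: 0.421
grip_force: 0.0
```

>>> jog_arm(deltas=[0.015, 0, 0, 0, 0, 0, -0.15, 0.03, 0, 0, 0, 0, 0, -0.15, 0.045, 0, 0, 0, 0, 0, -0.15, 0.045, 0, -0.005, 0, -8, 0, -1, 0.045, 0, -0.013, 0, -15, 0, -1, 0.045, 0, -0.013, 0, -15, 0, -1, 0.045, 0, -0.013, 0, -15, 0, -1, 0.045, 0, -0.013, 0, -15, 0, -1], squeeze=40)

```text
time: 7.15
tool_pos: [0.5155, 0.037, 0.0992]
tcp_rot: [0.178, 2.874, -0.023]
wrist_force: [-0.4, 0.9, 0.3]
width: -0.001
grip_force: 0.0
```

```bash
python3 - <<'E'
from h import *
st=readout.read_state();print(st["tool_pos"],st["tcp_rot"],st["wrist_force"],st["width"])
d=cam("side");w=cam("wrist")
b=cv2.resize(d["color"][165:237,240:340],(500,360),interpolation=cv2.INTER_CUBIC)
cv2.imwrite("pics/p1.png",np.hstack([b,cv2.resize(w["color"],(300,225))[:0].reshape(0,300,3) if 0 else np.zeros((360,0,3),np.uint8)]))
E
```

```text
[0.51551996 0.03699793 0.09915696] [ 0.17764831  2.8744675  -0.02297966] [-0.42687974  0.94636567  0.30238137] -0.0014077417319578061
```

View pics/p1.png

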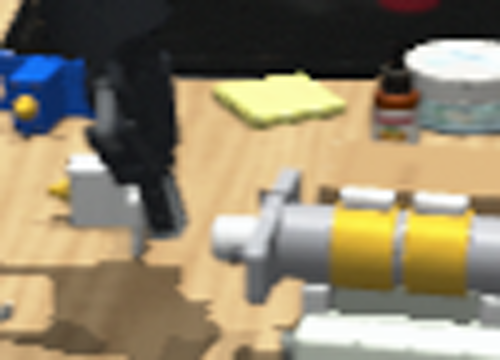

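Side view: the cartridge sticks out of the mouth, with its rear end at crop (213,237), and the closed tilted fingertips are behind it at (175,232).

```bash
python3 - <<'E'
from h import *
d=cam("side")
for k in (.030,.035,.040,.045): print(k,proj(d,[.5745-.9925*k,.0298+.122*k,.084]).round(1))
E
```

```text
0.03 [[282.  211.4]]
0.035 [[280.3 211.3]]
0.04 [[278.7 211.1]]
0.045 [[277. 211.]]
```

>>> jog_arm(deltas=[-0.005, 0.0, -0.0013, 0, 0, 0, -1, -0.01, 0.0, -0.0027, 0, 0, 0, -1, -0.015, 0.0, -0.004, 0, 0, 0, -1, -0.02, 0, -0.0054, 0, 0, 0, -1, -0.02, 0, -0.0054, 0, 0, 0, -1])

```text
time: 7.8
tool_pos: [0.5331, 0.0347, 0.1096]
tcp_rot: [0.178, 2.873, -0.023]
wrist_force: [-0.9, 0.4, 0.1]
width: 0.003
grip_force: 0.0
```

>>> jog_arm(deltas=[0.0145, 0, -0.0039, 0, 0, 0, -1, 0.0173, 0, 0.0067, 0, 0, 0, -1, 0.0173, 0, 0.0067, 0, 0, 0, -1, 0.0038, 0, 0.0103, 0, 0, 0, -1, -0.004, 0, 0.0124, 0, 0, 0, -1, -0.0117, 0, 0.0145, 0, 0, 0, -1, -0.0175, 0, 0.016, 0, 0, 0, -1, -0.0175, 0, 0.016, 0, 0, 0, -1])

```text
time: 8.6
tool_pos: [0.5527, 0.0322, 0.0974]
tcp_rot: [0.178, 2.877, -0.023]
wrist_force: [-3.3, 0.8, 2.9]
width: -0.002
grip_force: 1.7
```

>>> jog_arm(deltas=[-0.003, 0, 0.0008, 0, 0, 0, -1, -0.0058, 0, 0.0016, 0, 0, 0, -1, -0.0077, 0, 0.0021, 0, 0, 0, -1, -0.0077, 0, 0.0021, 0, 0, 0, -1])

```text
time: 9.0
tool_pos: [0.559, 0.0313, 0.0968]
tcp_rot: [0.178, 2.879, -0.024]
wrist_force: [-6.0, 1.3, 4.4]
width: 0.003
grip_force: 3.6
```

>>> jog_arm(deltas=[0.0435, 0, -0.0117, 0, 0, 0, -1, 0.0318, 0, -0.0552, 0, 7, 0, -0.5, 0.0228, -0.02, -0.089, 0, 15, 0, 0, -0.0014, -0.06, -0.0825, 0, 15, 0, 1, -0.0014, -0.108, -0.0825, 0, 15, 0, 1, -0.0014, -0.156, -0.0825, 0, 15, 0, 1, -0.0014, -0.205, -0.0825, 0, 15, 0, 1, -0.0014, -0.253, -0.0825, 0, 15, 0, 1])

```text
time: 9.8
tool_pos: [0.5099, -0.2199, 0.1781]
tcp_rot: [0.193, 3.134, -0.001]
wrist_force: [1.3, -0.1, -0.4]
width: 1.003
grip_force: 0.0
```

```bash
cat >> h.py <<'E'
def go(P,yaw):
    "tool-frame delta to world point P, level, unit-yaw yaw (deg)"
    st=readout.read_state(); T=R.from_rotvec(st["tcp_rot"]); y=np.radians(yaw)
    X=np.array([-np.cos(y),-np.sin(y),0]);Y=np.array([-np.sin(y),np.cos(y),0])
    G=R.from_matrix(np.c_[X,Y,[0,0,-1]])
    print("pos",st["tool_pos"].round(4),"delta",T.inv().apply(np.array(P)-st["tool_pos"]).round(4),"turn",np.degrees((T.inv()*G).as_rotvec()).round(2),"force",st["wrist_force"].round(1),"w",round(st["width"],3))
E
python3 -c "
from h import *
go([.5178,-.2927,.10],9.5);go([.5178,-.2927,.035],9.5)"
```

```text
pos [ 0.5099 -0.2199  0.1781] delta [-0.0166 -0.0712  0.0782] turn [ -0.05   0.08 -16.56] force [ 1.3 -0.1 -0.4] w 1.003
pos [ 0.5099 -0.2199  0.1781] delta [-0.0165 -0.0712  0.1432] turn [ -0.05   0.08 -16.56] force [ 1.3 -0.1 -0.4] w 1.003
```

>>> jog_arm(deltas=[-0.01, -0.04, 0.01, 0, 0, -8, 1, -0.0165, -0.071, 0.03, 0, 0, -16.5, 1, -0.0165, -0.071, 0.07, 0, 0, -16.5, 1, -0.0165, -0.071, 0.11, 0, 0, -16.5, 1, -0.0165, -0.071, 0.138, 0, 0, -16.5, 1, -0.0165, -0.071, 0.143, 0, 0, -16.5, 1, -0.0165, -0.071, 0.143, 0, 0, -16.5, 1], squeeze=60)

```text
time: 10.5
tool_pos: [0.5169, -0.2898, 0.0338]
tcp_rot: [0.258, -3.129, -0.002]
wrist_force: [0.6, -0.7, 0.6]
width: 1.005
grip_force: 0.0
```

>>> jog_arm(deltas=[0, 0, 0, 0, 0, 0, -1, 0, 0, 0, 0, 0, 0, -1, 0, 0, 0, 0, 0, 0, -1, 0, 0, 0, 0, 0, 0, -1, 0, 0, 0, 0, 0, 0, -1, 0, 0, 0, 0, 0, 0, -1])

```text
time: 11.1
tool_pos: [0.5195, -0.2925, 0.0375]
tcp_rot: [-0.259, 3.126, -0.009]
wrist_force: [0.2, -5.3, 3.8]
width: 0.294
grip_force: 58.2
```

>>> jog_arm(deltas=[0, 0, -0.05, 0, 0, 0, -1, 0, 0, -0.1, 0, 0, 0, -1, 0, 0.02, -0.13, 0, 0, 0, -1, 0.01, 0.065, -0.13, 0, 0, 5, -1, 0.01, 0.113, -0.13, 0, 0, 10, -1, 0.01, 0.16, -0.13, 0, 0, 16.5, -1, 0.01, 0.21, -0.13, 0, 0, 16.5, -1, 0.01, 0.258, -0.13, 0, 0, 16.5, -1])

```text
time: 11.9
tool_pos: [0.4642, -0.0352, 0.1652]
tcp_rot: [0.195, 3.135, 0.0]
wrist_force: [1.4, 0.5, -1.1]
width: 0.295
grip_force: 60.1
```

```bash
python3 -c "
from h import *
d=np.array([.9925,-.122,0]);m=np.array([.5745,.0298,.0850])
go(m-.076*d+[0,-.0003,.05],-7);go(m-.076*d+[0,-.0003,0],-7)"
```

```text
pos [ 0.4642 -0.0352  0.1652] delta [-0.0254  0.0777  0.0303] turn [ 0.02  0.06 -0.11] force [ 1.4  0.5 -1.1] w 0.295
pos [ 0.4642 -0.0352  0.1652] delta [-0.0254  0.0777  0.0803] turn [ 0.02  0.06 -0.11] force [ 1.4  0.5 -1.1] w 0.295
```

>>> jog_arm(deltas=[-0.01, 0.04, 0, 0, 0, 0, -1, -0.025, 0.0777, 0.02, 0, 0, 0, -1, -0.0254, 0.0777, 0.06, 0, 0, 0, -1, -0.0254, 0.0777, 0.08, 0, 0, 0, -1, -0.0254, 0.0777, 0.08, 0, 0, 0, -1, -0.0254, 0.0777, 0.08, 0, 0, 0, -1])

```text
time: 12.5
tool_pos: [0.4997, 0.037, 0.085]
tcp_rot: [-0.193, -3.135, -0.0]
wrist_force: [0.4, 0.2, 0.7]
width: 0.292
grip_force: 60.1
```

>>> jog_arm(deltas=[-0.01, 0, 0, 0, 0, 0, -1, -0.015, 0, 0, 0, 0, 0, -1, -0.02, 0, 0, 0, 0, 0, -1, -0.025, 0, 0, 0, 0, 0, -1, -0.03, 0, 0, 0, 0, 0, -1, -0.03, 0, 0, 0, 0, 0, -1])

```text
time: 13.1
tool_pos: [0.525, 0.0339, 0.0838]
tcp_rot: [-0.195, -3.124, -0.002]
wrist_force: [-14.2, 4.0, 5.0]
width: 0.289
grip_force: 58.6
```

>>> jog_arm(deltas=[-0.004, 0.0, 0, 0, 0, 0, -1, -0.008, 0.0, 0, 0, 0, 0, -1, -0.01, 0.0, 0, 0, 0, 0, -1, -0.01, 0.0, 0, 0, 0, 0, -1])

```text
time: 13.5
tool_pos: [0.5273, 0.0339, 0.0814]
tcp_rot: [-0.194, -3.108, -0.003]
wrist_force: [-29.0, 8.3, 10.6]
width: 0.295
grip_force: 59.4
```

>>> jog_arm(deltas=[0.018, 0.001, 0, 0, 0, 0, -1, 0.018, 0.0015, -0.0025, 0, 0, 0, -1, 0.018, 0.0015, -0.0025, 0, 0, 0, -1, 0.012, 0.0015, -0.0025, 0, 0, 0, -1, 0.008, 0.0015, -0.0025, 0, 0, 0, -1, 0.004, 0.0015, -0.0025, 0, 0, 0, -1, 0.004, 0.0015, -0.0025, 0, 0, 0, -1])

```text
time: 14.2
tool_pos: [0.5332, 0.0341, 0.0859]
tcp_rot: [-0.194, -3.128, -0.0]
wrist_force: [-8.0, 1.9, 0.2]
width: 0.293
grip_force: 59.5
```

>>> jog_arm(deltas=[-0.004, 0, 0, 0, 0, 0, -1, -0.008, 0, 0, 0, 0, 0, -1, -0.012, 0.0, 0, 0, 0, 0, -1, -0.016, 0, 0, 0, 0, 0, -1, -0.016, 0, 0, 0, 0, 0, -1])

```text
time: 14.7
tool_pos: [0.5494, 0.0321, 0.086]
tcp_rot: [-0.194, -3.128, -0.0]
wrist_force: [-8.1, 2.2, -1.3]
width: 0.295
grip_force: 59.4
```

>>> jog_arm(deltas=[-0.004, 0, 0, 0, 0, 0, -1, -0.008, 0, 0, 0, 0, 0, -1, -0.0105, 0.0, 0, 0, 0, 0, -1, -0.0105, 0, 0, 0, 0, 0, -1])

```text
time: 15.1
tool_pos: [0.5598, 0.0308, 0.086]
tcp_rot: [-0.194, -3.128, -0.0]
wrist_force: [-6.7, 1.6, -0.6]
width: 0.291
grip_force: 59.5
```

>>> jog_arm(deltas=[0, 0, 0, 0, 0, 0, -0.15, 0, 0, 0, 0, 0, 0, -0.15, 0, 0, 0, 0, 0, 0, -0.15, 0.025, 0, 0, 0, 0, 0, -0.15, 0.05, 0, 0, 0, 0, 0, -0.15, 0.055, 0, 0, 0, 0, 0, -0.15, 0.055, 0, -0.006, 0, -8, 0, -1, 0.055, 0, -0.012, 0, -15, 0, -1], squeeze=40)

```text
time: 15.9
tool_pos: [0.5099, 0.0374, 0.1007]
tcp_rot: [0.178, 2.867, -0.023]
wrist_force: [-1.9, 0.0, 0.8]
width: 0.095
grip_force: 0.0
```

```bash
python3 -c "
from h import *
go([0,0,0],-7)
d=cam('side');cv2.imwrite('pics/s2.png',d['color'])
# white-ish runs along barrel axis line
for k in np.arange(-.004,.06,.003):
    u=proj(d,[.5745-.9925*k,.0298+.122*k,.084])[0].round().astype(int); print(round(k,3),u,d['color'][u[1],u[0]],d['color'][u[1]+2,u[0]])"
```

```text
pos [0.5099 0.0374 0.1007] delta [ 0.5101 -0.1001 -0.0365] turn [ 0.03 15.43 -0.09] force [-1.9  0.   0.8] w 0.095
-0.004 [293 212] [179 176 174] [140 138 135]
-0.001 [292 212] [218 214 211] [199 196 191]
0.002 [291 212] [218 214 211] [216 212 207]
0.005 [290 212] [222 221 218] [217 213 209]
0.008 [289 212] [231 231 229] [201 198 196]
0.011 [288 212] [234 235 234] [165 165 165]
0.014 [287 212] [235 236 234] [142 142 141]
0.017 [286 212] [235 236 234] [155 155 152]
0.02 [285 212] [235 235 234] [171 171 169]
0.023 [284 212] [234 235 232] [170 171 168]
0.026 [283 211] [251 251 249] [214 215 214]
0.029 [282 211] [250 250 249] [213 215 212]
0.032 [281 211] [223 229 233] [178 190 197]
0.035 [280 211] [149 188 219] [141 180 209]
0.038 [279 211] [138 191 226] [134 187 223]
0.041 [278 211] [144 197 230] [136 190 225]
0.044 [277 211] [145 200 231] [140 193 228]
0.047 [276 211] [147 201 231] [141 195 229]
0.05 [275 211] [138 184 217] [142 195 228]
0.053 [274 211] [121 143 159] [138 190 224]
0.056 [273 211] [105 105 101] [134 183 218]
0.059 [272 211] [83 83 80] [129 177 212]
```

>>> jog_arm(deltas=[0.0005, 0, 0.0019, 0, 0, 0, -1, -0.0092, 0, 0.0045, 0, 0, 0, -1, -0.0188, 0, 0.0071, 0, 0, 0, -1, -0.024, 0, 0.0084, 0, 0, 0, -1, -0.029, 0, 0.0098, 0, 0, 0, -1, -0.0343, 0, 0.0112, 0, 0, 0, -1, -0.0401, 0, 0.0128, 0, 0, 0, -1, -0.0401, 0, 0.0128, 0, 0, 0, -1])

```text
time: 16.75
tool_pos: [0.5489, 0.0321, 0.0958]
tcp_rot: [0.179, 2.882, -0.024]
wrist_force: [-7.0, 1.2, 2.9]
width: -0.002
grip_force: 3.4
```

>>> jog_arm(deltas=[-0.003, 0, 0.0008, 0, 0, 0, -1, -0.0055, 0, 0.0015, 0, 0, 0, -1, -0.0055, 0, 0.0015, 0, 0, 0, -1])

```text
time: 17.05
tool_pos: [0.5538, 0.0314, 0.0957]
tcp_rot: [0.179, 2.883, -0.024]
wrist_force: [-10.2, 1.8, 5.7]
width: 0.001
grip_force: 4.6
```

>>> jog_arm(deltas=[-0.002, 0, 0.0005, 0, 0, 0, -1, -0.004, 0, 0.001, 0, 0, 0, -1, -0.005, 0, 0.0013, 0, 0, 0, -1, -0.005, 0, 0.0013, 0, 0, 0, -1])

```text
time: 17.45
tool_pos: [0.5586, 0.0309, 0.0957]
tcp_rot: [0.179, 2.883, -0.024]
wrist_force: [-10.7, 2.1, 7.3]
width: 0.003
grip_force: 5.5
```

>>> jog_arm(deltas=[-0.0015, 0, 0.0003, 0, 0, 0, -1, -0.0025, 0, 0.0006, 0, 0, 0, -1, -0.0025, 0, 0.0006, 0, 0, 0, -1])

```text
time: 17.75
tool_pos: [0.561, 0.0305, 0.0957]
tcp_rot: [0.179, 2.884, -0.024]
wrist_force: [-10.8, 1.0, 6.9]
width: 0.003
grip_force: 5.7
```

>>> jog_arm(deltas=[-0.001, 0, 0.0003, 0, 0, 0, -1, -0.002, 0, 0.0005, 0, 0, 0, -1, -0.002, 0, 0.0005, 0, 0, 0, -1])

```text
time: 18.05
tool_pos: [0.5626, 0.0303, 0.0956]
tcp_rot: [0.179, 2.885, -0.024]
wrist_force: [-12.9, 1.6, 7.6]
width: -0.001
grip_force: 6.4
```

>>> jog_arm(deltas=[-0.001, 0, 0.0003, 0, 0, 0, -1, -0.002, 0, 0.0005, 0, 0, 0, -1, -0.002, 0, 0.0005, 0, 0, 0, -1])

```text
time: 18.35
tool_pos: [0.5628, 0.0302, 0.0948]
tcp_rot: [0.18, 2.889, -0.024]
wrist_force: [-18.2, 2.2, 10.5]
width: -0.002
grip_force: 8.7
```

>>> jog_arm(deltas=[-0.002, 0, 0, 0, 0, 0, -1, -0.004, 0, 0, 0, 0, 0, -1, -0.004, 0, 0, 0, 0, 0, -1])

```text
time: 18.65
tool_pos: [0.5632, 0.03, 0.0942]
tcp_rot: [0.181, 2.896, -0.025]
wrist_force: [-26.5, 4.1, 14.6]
width: -0.001
grip_force: 13.0
```

>>> jog_arm(deltas=[0.0435, 0, -0.0117, 0, 0, 0, -1, 0.0318, 0, -0.0552, 0, 7, 0, -0.5, 0.0206, 0.02, -0.098, 0, 15, 0, 0, 0.0076, 0.06, -0.1463, 0, 15, 0, 1, 0.0076, 0.108, -0.1463, 0, 15, 0, 1, 0.0076, 0.156, -0.1463, 0, 15, 0, 1, -0.0076, 0.2, -0.1463, 0, 15, 0, 1, -0.01, 0.21, -0.1463, 0, 15, -5, 1])

```text
time: 19.45
tool_pos: [0.572, 0.2463, 0.2433]
tcp_rot: [0.052, 3.139, -0.014]
wrist_force: [-0.2, -1.1, 0.7]
width: 0.996
grip_force: 0.0
```

>>> jog_arm(deltas=[0, 0, 0, 0, 0, -3, 1, 0, 0, 0, 0, 0, -3, 1])

```text
time: 19.65
tool_pos: [0.5706, 0.243, 0.242]
tcp_rot: [0.026, -3.14, 0.018]
wrist_force: [0.1, 0.2, -0.9]
width: 1.0
grip_force: 0.0
```

```bash
python3 -c "
from h import *
go([.449,.2475,.03],3)
w=cam('wrist'); np.save('n.npy',w,allow_pickle=True)
print(proj(w,[[.449,.2475,.044],[.474,.309,.044],[.480,.189,.044],[.5745,.0298,.085]]))"
```

```text
pos [0.5706 0.243  0.242 ] delta [0.1212 0.0089 0.2121] turn [-0.64 -0.09 -2.05] force [ 0.1  0.2 -0.9] w 1.0
[[282.89615328  74.10653667]
 [341.22369212 101.06059139]
 [226.53402353 105.14483981]
 [ 64.71740618 198.84388412]]
```

```bash
python3 -c "
from h import *
w=np.load('n.npy',allow_pickle=True).item();d=cam('side')
a=cv2.resize(w['color'][30:140,200:370],(680,440),interpolation=cv2.INTER_CUBIC)
b=cv2.resize(w['color'][170:220,30:150],(360,150),interpolation=cv2.INTER_CUBIC)
c=cv2.resize(d['color'][190:232,255:325],(250,150),interpolation=cv2.INTER_CUBIC)
o=np.zeros((590,680,3),np.uint8);o[:440]=a;o[440:,:360]=b;o[440:,380:630]=c;cv2.imwrite('pics/last.png',o)"
```

```text
(no output)
```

View pics/last.png

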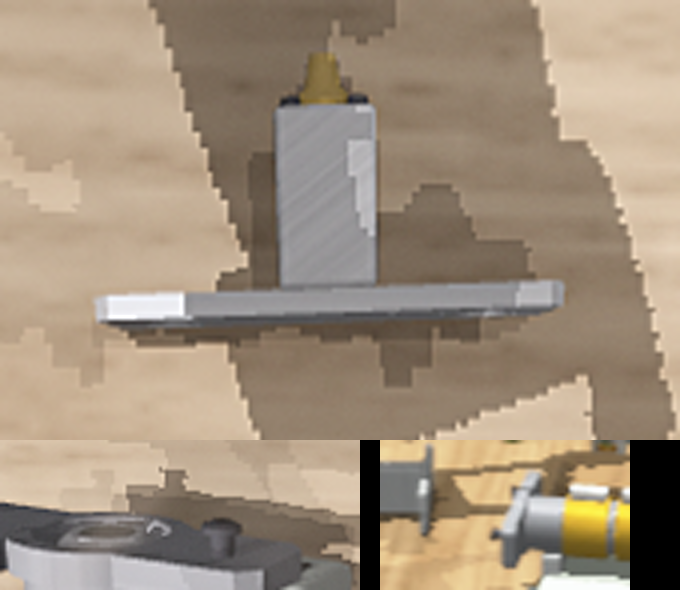

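The last picture shows the silver head's block corners at (276,110), (375,108), (376,283) and (281,285), and the bar's rear top edge from (105,320) to (560,306). Nothing sticks out of the mouth.

```bash
python3 -c "
from h import *
w=np.load('n.npy',allow_pickle=True).item()
f=lambda L: onz(w,[(200+(x+.5)/4-.5,30+(y+.5)/4-.5) for x,y in L],.044)
a=f([(276,110),(375,108),(376,283),(281,285)]);b=f([(105,320),(560,306)]);c=f([(97,297),(560,282)])
print(a.round(4).tolist(),a.mean(0))
for q in (b,c):
  d=q[1]-q[0];print(q.round(4).tolist(),np.linalg.norm(d),np.degrees(np.arctan2(-d[0],d[1])))
P=a.mean(0);P[2]=.028
go(P,2);P[2]=.1;go(P,2)"
```

```text
[[0.4334, 0.2327, 0.044], [0.4325, 0.2577, 0.044], [0.4742, 0.2593, 0.044], [0.4751, 0.2345, 0.044]] [0.45378755 0.24605361 0.044     ]
[[0.4845, 0.1882, 0.044], [0.479, 0.3077, 0.044]] 0.1196386443384965 2.612994180264492
[[0.4788, 0.1862, 0.044], [0.4731, 0.3073, 0.044]] 0.12116441215648532 2.681550083324854
pos [0.5697 0.2417 0.242 ] delta [0.1154 0.0083 0.2141] turn [-0.65 -0.11 -1.21] force [-0.2  0.5  0.7] w 1.0
pos [0.5697 0.2417 0.242 ] delta [0.1156 0.0075 0.1421] turn [-0.65 -0.11 -1.21] force [-0.2  0.5  0.7] w 1.0
```

>>> jog_arm(deltas=[0.05, 0.004, 0.01, -0.65, 0, -1.8, 1, 0.1, 0.008, 0.03, -0.65, 0, -1.8, 1, 0.1154, 0.0085, 0.07, -0.65, 0, -1.8, 1, 0.1154, 0.0087, 0.12, -0.65, 0, -1.8, 1, 0.1154, 0.0087, 0.165, -0.65, 0, -1.8, 1, 0.1154, 0.0087, 0.2, -0.65, 0, -1.8, 1, 0.1154, 0.0087, 0.214, -0.65, 0, -1.8, 1, 0.1154, 0.0087, 0.214, -0.65, 0, -1.8, 1], squeeze=90)

```text
time: 20.55
tool_pos: [0.4513, 0.2449, 0.0265]
tcp_rot: [0.071, -3.135, 0.003]
wrist_force: [-0.4, 0.1, 0.3]
width: 0.995
grip_force: 0.0
```

>>> jog_arm(deltas=[0, 0, 0, 0, 0, 0, -1, 0, 0, 0, 0, 0, 0, -1, 0, 0, 0, 0, 0, 0, -1, 0, 0, 0, 0, 0, 0, -1, 0, 0, 0, 0, 0, 0, -1, 0, 0, 0, 0, 0, 0, -1])

```text
time: 21.15
tool_pos: [0.4539, 0.2468, 0.0301]
tcp_rot: [-0.073, 3.139, 0.002]
wrist_force: [-0.4, -1.2, 6.6]
width: 0.294
grip_force: 89.5
```

```bash
python3 -c "
from h import *
go([.45,.2465,.028],2.6)"
```

```text
pos [0.4539 0.2468 0.0301] delta [ 0.004  -0.0001  0.0021] turn [0.08 0.09 0.08] force [-0.4 -1.2  6.6] w 0.294
```

>>> jog_arm(deltas=[0, 0, -0.04, 0, 0, 0, -1, 0, -0.01, -0.085, 0, 0, 0, -1, 0, -0.05, -0.11, 0, 0, 3, -1, 0, -0.095, -0.115, 0, 0, 6, -1, -0.01, -0.14, -0.115, 0, 0, 9.6, -1, -0.025, -0.18, -0.115, 0, 0, 9.6, -1, -0.04, -0.213, -0.115, 0, 0, 9.6, -1, -0.04, -0.2136, -0.1, 0, 0, 9.6, -1])

```text
time: 21.95
tool_pos: [0.5062, 0.031, 0.1305]
tcp_rot: [0.195, 3.13, -0.002]
wrist_force: [0.7, 1.6, -2.3]
width: 0.289
grip_force: 89.7
```

```bash
python3 -c "
from h import *
d=np.array([.9925,-.122,0]);m=np.array([.5745,.0298,.107])
for k in(.056,.029): go(m-k*d,-7)
w=cam('wrist');np.save('k.npy',w,allow_pickle=True);cv2.imwrite('pics/k.png',w['color'])
s=readout.read_state()['tool_pos'];o=s-[0,0,.008]+.0278*d
y=np.array([.122,.9925,0])
# predicted bar top front corners & screw heads in image
print('bar top front corners',proj(w,[o-.006*d+i*.062*y+[0,0,.022] for i in(1,-1)]).round(1).tolist())
print('bar top rear',proj(w,[o+i*.062*y+[0,0,.022] for i in(1,-1)]).round(1).tolist())
g=cv2.cvtColor(w['color'],cv2.COLOR_BGR2GRAY)
for i in(1,-1):
  u=proj(w,o-.003*d+i*.045*y+[0,0,.022])[0].round().astype(int);print(u,g[u[1]-14:u[1]+14,u[0]].tolist())
  u=proj(w,o-.003*d+i*.062*y+[0,0,.022])[0].round().astype(int);print(u,g[u[1],u[0]-14:u[0]+14].tolist())
"
```

```text
pos [0.5062 0.031  0.1305] delta [-0.0118  0.0072  0.0236] turn [-0.04  0.3  -0.14] force [ 0.7  1.6 -2.3] w 0.289
pos [0.5062 0.031  0.1305] delta [-0.0388  0.0073  0.0237] turn [-0.04  0.3  -0.14] force [ 0.7  1.6 -2.3] w 0.289
bar top front corners [[410.0, 319.2], [143.1, 319.7]]
bar top rear [[408.4, 330.1], [144.7, 330.6]]
[373 325] [28, 35, 45, 50, 48, 47, 49, 48, 48, 49, 46, 47, 48, 48, 50, 49, 47, 48, 46, 49, 49, 43, 43, 42, 45, 42, 44, 43]
[409 325] [32, 31, 28, 31, 32, 30, 32, 28, 28, 32, 27, 29, 29, 31, 31, 27, 34, 27, 28, 32, 24, 29, 27, 26, 30, 26, 29, 29]
[180 325] [37, 56, 61, 59, 59, 62, 61, 47, 27, 31, 32, 30, 31, 33, 35, 33, 34, 33, 34, 32, 32, 32, 33, 30, 34, 35, 29, 31]
[144 325] [35, 34, 35, 38, 31, 40, 38, 40, 42, 41, 41, 40, 41, 38, 41, 38, 41, 41, 41, 40, 38, 39, 39, 39, 37, 38, 41, 34]
```

>>> jog_arm(deltas=[-0.006, 0.0072, 0.012, 0, 0, 0, -1, -0.0118, 0.0072, 0.0237, 0, 0, 0, -1, -0.0118, 0.0072, 0.0237, 0, 0, 0, -1, -0.0118, 0.0072, 0.0237, 0, 0, 0, -1])

```text
time: 22.4
tool_pos: [0.5145, 0.0411, 0.1039]
tcp_rot: [-0.187, -3.133, 0.0]
wrist_force: [0.0, 0.0, -3.1]
width: 0.291
grip_force: 89.6
```

>>> jog_arm(deltas=[-0.006, 0, 0, 0, 0, 0, -1, -0.012, 0, 0, 0, 0, 0, -1, -0.016, 0, 0, 0, 0, 0, -1, -0.02, 0, 0, 0, 0, 0, -1, -0.02, 0, 0, 0, 0, 0, -1])

```text
time: 22.9
tool_pos: [0.5359, 0.0378, 0.105]
tcp_rot: [-0.19, -3.135, 0.0]
wrist_force: [-0.4, 0.1, -2.3]
width: 0.293
grip_force: 89.6
```

```bash
python3 -c "
from h import *
d=np.array([.9925,-.122,0]);m=np.array([.5745,.0298,.107])
for k in(.036,.029): go(m-k*d,-7)
print(readout.read_state()['torque'])"
```

```text
pos [0.5359 0.0378 0.105 ] delta [-0.0032 -0.0032 -0.002 ] turn [-0.   -0.02  0.07] force [-0.4  0.1 -2.3] w 0.293
pos [0.5359 0.0378 0.105 ] delta [-0.0102 -0.0032 -0.002 ] turn [-0.   -0.02  0.07] force [-0.4  0.1 -2.3] w 0.293
[-0.03336393  0.13307243 -0.01117152]
```

>>> jog_arm(deltas=[0.003, -0.0032, -0.002, 0, 0, 0, -1, 0.003, -0.0032, -0.002, 0, 0, 0, -1, 0.003, -0.0032, -0.002, 0, 0, 0, -1])

```text
time: 23.2
tool_pos: [0.5313, 0.035, 0.1066]
tcp_rot: [-0.19, -3.134, 0.0]
wrist_force: [0.1, 1.0, -3.2]
width: 0.29
grip_force: 89.6
```

```bash
python3 -c "
from h import *
d=np.array([.9925,-.122,0]);m=np.array([.5745,.0298,.107])
for k in(.034,.029): go(m-k*d,-7)"
```

```text
pos [0.5313 0.035  0.1066] delta [-0.0095  0.0001 -0.0004] turn [-0.01 -0.09  0.06] force [ 0.1  1.  -3.2] w 0.29
pos [0.5313 0.035  0.1066] delta [-0.0145  0.0001 -0.0004] turn [-0.01 -0.09  0.06] force [ 0.1  1.  -3.2] w 0.29
```

>>> jog_arm(deltas=[-0.003, 0, -0.0004, 0, 0, 0, -1, -0.006, 0, -0.0004, 0, 0, 0, -1, -0.0095, 0, -0.0004, 0, 0, 0, -1, -0.0095, 0, -0.0004, 0, 0, 0, -1, -0.0095, 0, -0.0004, 0, 0, 0, -1])

```text
time: 23.7
tool_pos: [0.5412, 0.034, 0.1069]
tcp_rot: [-0.19, -3.134, 0.0]
wrist_force: [-0.6, 0.4, -2.0]
width: 0.289
grip_force: 89.6
```

>>> jog_arm(deltas=[-0.002, 0, 0, 0, 0, 0, -1, -0.004, 0, 0, 0, 0, 0, -1, -0.005, 0, 0, 0, 0, 0, -1, -0.005, 0, 0, 0, 0, 0, -1])

```text
time: 24.1
tool_pos: [0.5463, 0.0334, 0.107]
tcp_rot: [-0.19, -3.135, 0.0]
wrist_force: [-0.3, 0.5, -2.1]
width: 0.292
grip_force: 89.6
```

Still no contact, so I advance until it touches the flange.

>>> jog_arm(deltas=[-0.001, 0, 0, 0, 0, 0, -1, -0.002, 0, 0, 0, 0, 0, -1, -0.003, 0, 0, 0, 0, 0, -1, -0.003, 0, 0, 0, 0, 0, -1])

```text
time: 24.5
tool_pos: [0.5476, 0.0332, 0.1065]
tcp_rot: [-0.19, -3.131, -0.0]
wrist_force: [-4.6, 1.2, -0.6]
width: 0.288
grip_force: 89.9
```

>>> jog_arm(deltas=[0.0025, 0, 0, 0, 0, 0, -1, 0.0025, 0, 0.003, 0, 0, 0, -1, 0.0025, 0, 0.006, 0, 0, 0, -1, 0.0025, 0, 0.009, 0, 0, 0, -1, 0.0025, 0, 0.011, 0, 0, 0, -1, 0.0025, 0, 0.011, 0, 0, 0, -1])

```text
time: 25.1
tool_pos: [0.5462, 0.0333, 0.0954]
tcp_rot: [-0.19, -3.134, 0.0]
wrist_force: [-0.0, 0.8, -2.4]
width: 0.291
grip_force: 89.5
```

>>> jog_arm(deltas=[0, 0, 0.001, 0, 0, 0, -1, 0, 0, 0.002, 0, 0, 0, -1, 0, 0, 0.003, 0, 0, 0, -1, 0, 0, 0.004, 0, 0, 0, -1, 0, 0, 0.004, 0, 0, 0, -1])

```text
time: 25.6
tool_pos: [0.5469, 0.0333, 0.0933]
tcp_rot: [-0.19, -3.135, 0.0]
wrist_force: [-5.0, -0.8, 5.4]
width: 0.289
grip_force: 90.9
```

>>> jog_arm(deltas=[0, 0, 0.001, 0, 0, 0, -1, 0, 0, 0.002, 0, 0, 0, -1, 0, 0, 0.002, 0, 0, 0, -1])

```text
time: 25.9
tool_pos: [0.5471, 0.0332, 0.093]
tcp_rot: [-0.189, -3.136, 0.0]
wrist_force: [-10.0, -0.7, 14.6]
width: 0.289
grip_force: 92.4
```

>>> jog_arm(deltas=[0, 0, -0.002, 0, 0, 0, -1, 0, 0, -0.002, 0, 0, 0, -0.15, 0, 0, -0.002, 0, 0, 0, -0.1, 0, 0, -0.002, 0, 0, 0, -0.1, 0, 0, -0.002, 0, 0, 0, -0.1, 0, 0, -0.002, 0, 0, 0, -0.1])

```text
time: 26.5
tool_pos: [0.5465, 0.0333, 0.0918]
tcp_rot: [-0.19, -3.134, 0.0]
wrist_force: [-0.3, -0.1, 0.3]
width: 0.449
grip_force: 0.0
```

>>> jog_arm(deltas=[0, 0, -0.01, 0, 0, 0, -0.1, 0, 0, -0.03, 0, 0, 0, -0.1, 0, 0, -0.06, 0, 0, 0, -0.1, 0.02, 0, -0.1, 0, 0, 0, -0.1, 0.04, 0, -0.14, 0, 0, 0, -0.1, -0.01, 0, -0.16, 0, 0, 0, -0.1, -0.05, 0, -0.16, 0, 0, 0, -0.1, -0.07, 0, -0.16, 0, 0, 0, -0.1])

```text
time: 27.3
tool_pos: [0.6197, 0.0245, 0.2554]
tcp_rot: [0.19, 3.13, 0.0]
wrist_force: [-0.6, 0.6, -0.5]
width: 0.451
grip_force: 0.0
```

>>> jog_arm(deltas=[0, 0, 0, 0, 0, 0, -0.1, 0, 0, 0, 0, 0, 0, -0.1, 0, 0, 0, 0, 0, 0, -0.1])

```text
time: 27.6
tool_pos: [0.615, 0.025, 0.2516]
tcp_rot: [-0.189, -3.133, 0.0]
wrist_force: [-0.9, 0.0, 0.2]
width: 0.452
grip_force: 0.0
```

```bash
python3 -c "
from h import *
w=cam('wrist');cv2.imwrite('pics/end.png',w['color']);np.save('end.npy',w,allow_pickle=True)
d=np.array([.9925,-.122,0]);y=np.array([.122,.9925,0]);m=np.array([.5745,.0298,.085])
g=cv2.cvtColor(w['color'],cv2.COLOR_BGR2GRAY)
for i in(1,-1):
  for t in (.052,.030):
    # profile along d at the ear/bar top height .107
    P=[m+i*t*y+[0,0,.022]+d*k for k in np.arange(-.014,.016,.0015)]
    U=proj(w,P);print(i,t,U[0].round(),[int(g[int(round(b)),int(round(a))]) for a,b in U])
# expected block top hung home (z .107), front corners
Q=[m+[0,0,.022]+a*d+b*y for a in(-.05,-.006) for b in(-.013,.013)]
print(proj(w,Q).round(1).tolist())
a=proj(w,m-.028*d+[0,0,.022])[0]; r=int(round(a[1]));print('row',r,g[r,int(a[0])-30:int(a[0])+30].tolist())
"
```

```text
1 0.052 [332. 144.] [207, 207, 208, 210, 193, 214, 243, 242, 250, 48, 129, 218, 214, 215, 214, 212, 215, 211, 196, 197]
1 0.03 [307. 144.] [143, 142, 142, 147, 133, 136, 184, 184, 192, 51, 101, 148, 145, 147, 145, 145, 148, 141, 69, 18]
-1 0.052 [217. 143.] [195, 191, 186, 182, 159, 229, 241, 239, 242, 200, 186, 215, 214, 212, 214, 214, 212, 212, 198, 199]
-1 0.03 [241. 143.] [201, 198, 200, 204, 192, 233, 247, 242, 250, 237, 178, 224, 223, 223, 224, 224, 225, 204, 94, 123]
[[259.5, 101.3], [289.2, 101.4], [260.1, 152.4], [288.5, 152.5]]
row 127 [191, 193, 194, 194, 194, 184, 180, 179, 177, 174, 172, 173, 175, 175, 177, 181, 132, 230, 247, 243, 242, 242, 241, 242, 242, 242, 241, 242, 242, 242, 242, 241, 241, 241, 242, 242, 244, 255, 150, 153, 158, 160, 161, 153, 182, 94, 110, 111, 112, 111, 108, 108, 110, 109, 111, 110, 110, 109, 110, 111]
```

```bash
python3 -c "
from workcell import finish_job
print(finish_job())"
```

```text
the job is handed in; nothing more can be done
None
```

Job handed in at 27.6 s of the 72 s allowed: both cartridges were pushed to the hard stop and nothing sticks out of the mouth. The silver nozzle head hangs on both screws against the flange and is released, and I left the other items alone.

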